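Shim the rocking microscope

ROBOT

A 6-joint arm with a two-finger parallel gripper is mounted at the origin on the work surface. World frame = base frame: x ahead of the robot, y to its left, z up, the work surface at z = 0. Lengths are in m, angles in rad, forces in N, time in s.
With the tool pointing down it reaches from about 0.225 to 0.875 m from the base axis. Payload 3.4 kg.
Tool frame: the origin (TCP) lies between the finger pads; the fingertips stand 25 mm ahead of it and the grasp point (between the pads) lies 6 mm ahead of it (r.nose_length is the distance from the TCP to the fingertips, in m); z points along the fingers, y is the line along which they close (so a half turn about z gives the same grasp; the last joint's range is limited). The gripper opens to 85 mm and grips with 20 to 120 N. Pads are 22 mm wide; open, the fingers measure 114 mm over their backs; the gripper's body (76 mm by 85 mm) begins 54 mm behind the grasp point. The pads swing forward as they close: fully open they stand 13 mm farther back than shut.
Start: joints at [1.206, 0.276, 1.505, -0, 1.361, -0.121], TCP at [0.139, 0.558, 0.256] pointing down, gripper open.
Joint ranges: [-2.89, 2.89], [-0.75, 2.08], [0.22, 2.7], [-1.18, 4.32], [0.11, 2.71], [-2.7, 2.7]. Speed limits (rad/s): [2.57, 2.57, 3.14, 3.14, 3.14, 3.14].

INTERFACE

Orientations are given as a unit quaternion [w, x, y, z].
In Python, from bench import sensors, read_camera, camera_model, r gives the robot as it stands.
- The arm moves only by the tool arm_command, never from a script. Its argument "targets" is a list of rows, each an object with "delta_pos": the shift along the tool's x, y, z in mm, a list of three; "rotation": the turn, a rotation vector about the tool's x, y, z in degrees, a list of three; "claw": the closure, from 0 (fully open) to 1 (shut). In form: [{"delta_pos": [x, y, z], "rotation": [ax, ay, az], "claw": claw}, ...]. A call has 1 to 5 rows; each row is the pose to reach, as a shift and turn from the pose commanded when the call began, along the tool's axes at that moment; what a row does not reach only later rows make up. A row lasts 1/8 s, in which the tool goes at most 62.5 mm and 10.7 degrees, less where a joint would pass 70% of its speed; a pose out of reach is approached as far as the arm can. A call with a gripper value outside its range is refused whole. The fingers move at their own pace and stop on an object; "squeeze" is the grip in N (left out, the last holds). Time passes only in rows, so rows that repeat a pose let the fingers close. It gives the time, the measured TCP pose, the force, the opening and the grip force at its end, in the units of the state.
- sensors.get_state(): the state, without advancing time (a new reading comes with each control period).
- read_camera(name): name is "scene" or "top" or "wrist"; returns the picture (384x512x3 uint8, red, green, blue); there is no depth.
- camera_model(name): a dict with "fov_y" (degrees; the focal length in pixels is half the picture's height over the tangent of half this angle, whatever the lens; pixels are square), "cx", "cy" (the principal point, pixels), "R" (3x3) and "t" (3): a world point X has camera coordinates R X + t; the wrist camera has in their place "mount" (4x4, takes a point from camera to tool coordinates, whose origin is the TCP and whose axes are the flange's). Camera axes: x right, y down, z forward; pixel columns grow to the right and rows downward; lengths in m; the calibration is good to about 2 mm. A picture is of the moment at which its call begins: read the wrist's pose just before it. camera_model takes no time and is no camera call.
- r.finish_job(): hands the job in; it is judged then, once.
The state is a dict: "time": time; "joint_positions": joint angles; "joint_vel": joint speeds; "effort": joint torques, N m; "tcp_pos": TCP position; "orientation": TCP orientation; "wrist_force": force on the tool from outside, world axes, zero at the start; "torque": the same for the moment, N m; "gripper_width": finger opening in m; "grip_force": force on a finger pad.
Only numpy, scipy, OpenCV 4.12 (cv2) and the standard library are available. Lean on these libraries where they do the work, as an engineer would, in place of code of your own. Each camera call takes 0.05 s, during which the arm holds its last target. There are 200 camera calls.

TASK

The microscope on the repair bench leans and rocks because one of its four feet is too short. With the fingertips push the loose wooden wedge along the bench, thin edge first, well under that foot until the microscope stands level and can no longer rock, but do not ram it; then take the hand away and leave the wedge there. Do not pick up the wedge, do not touch the microscope with the robot, and leave everything else where it is.

Things in the scene. Friction and masses are not known exactly. Their poses are not given: they have to be found in the camera images.
- wedge: the loose beech wedge, 90 mm long, 50 mm wide, 50 g, lying flat on the bench: 20 mm high at its square thick end, sloping evenly down to a 2 mm thin edge. Origin: centre of its underside; x points along its length to the thin edge (+45 mm), the thick end face is at x = -45 mm; y across, z up. It starts with its thin edge some 40 to 90 mm short of the short foot, pointing roughly towards it but up to about 20 degrees askew and up to 30 mm to one side
- short_foot (a point): lowest point of the microscope's short foot, a bare steel dome of 14 mm radius at the end of one leg (the other three feet have black rubber pads 36 mm wide). It hangs 7 mm above the bench when the microscope leans on it, 12 mm when the microscope is level. The leg above it is 28 mm wide, spans 32 to 50 mm above the bench and ends 10 mm beyond the foot's centre, outwards. The wedge is free to pass below the leg
- scope (a joint): how far the microscope leans towards its short foot, rad: 0.042 leaning fully (as at the start), 0 level and standing on its other three pads (it cannot go beyond). The short foot weighs on the wedge with about 4 to 7 N, so that driving the wedge takes about 4 to 13 N along the bench; once level, the resistance rises steeply, by 3 N or more a millimetre
- stand: the microscope, 2.6 kg, 350 mm high, on a white cross-shaped base; it does not slide. Origin: on the bench below the middle of the cross; short foot at x = -120 mm, opposite pad at x = +120, the pads it rocks about at y = +115 and -115. The column (28 mm thick) stands at x = -34, the head hangs over the -y leg, 160 mm and more up. Pushing the wedge along +x drives it straight under the short foot
- spacer: a plain flat beech block 60 x 40 x 12 mm (not the wedge), lying near the microscope; origin: centre of its underside; a bystander
- phone: a phone lying flat, 148 x 72 x 8 mm; origin: centre of its underside, x along its length; a bystander
- flask: a small amber bottle, 38 mm wide, 100 mm high, standing between two of the microscope's legs; origin: centre of its underside; a bystander
- squeeze0: a pale blue dropper bottle, 44 mm wide, 145 mm high; origin: centre of its underside; a bystander
- squeeze1: another pale blue dropper bottle, the same; a bystander
- pump: a glass solvent jar, 68 mm wide, 100 mm high; origin: centre of its underside; a bystander
- driver: a screwdriver lying on the bench, 170 mm long, its length along x; a bystander
- tray: a shallow metal parts tray 100 x 70 x 20 mm; origin: centre of its underside; a bystander
Not all that is in view belongs to the job. Leave any red or turquoise look-alike of the wedge alone.

How it is judged:
By the outcome, as a careful person would: the job done as asked, in the order asked, and still so for the second after the job is handed in, with the robot touching nothing.
It also fails if it takes over 58 s, if anything falls off the work surface, if the arm or the gripper's body presses on something with over 40 N, if the wrist force passes 120 N, or if a joint passes its speed limit or range.

## Working session

There is one attempt and no reset: what is moved stays moved. The work goes in short steps, Python scripts to look and compute and a tool call to move; the robot and the scene stay as the last step left them, time stands still between calls to the robot, and variables do not carry over. Pictures are saved under pics/ and viewed, at most 10 in all, crops included, and the job is handed in when it is done.

Besides the shell and the picture viewer there is one more tool, called after "Request:" as name(argument=value, ...), one argument or row to a line, values as JSON. arm_command: Moves the arm, as the interface text tells. Its arguments: {"type":"object","properties":{"targets":{"type":"array"},"squeeze":{"type":"number"}},"required":["targets"]}

```bash
mkdir -p pics && ls && python3 - <<'E'
from bench import sensors, read_camera, camera_model, r
import cv2,numpy as np
for n in("scene","top"):
    im=read_camera(n); cv2.imwrite(f"pics/{n}0.png",cv2.cvtColor(im,cv2.COLOR_RGB2BGR))
    m=camera_model(n); print(n,{k:np.round(v,4).tolist() if not isinstance(v,str) else v for k,v in m.items()})
print({k:np.round(v,4).tolist() if not isinstance(v,str) else v for k,v in camera_model("wrist").items()})
print(sensors.get_state(), r.nose_length)
a=cv2.imread("pics/top0.png");cv2.imwrite("pics/top0b.png",cv2.resize(a,(800,600),interpolation=cv2.INTER_CUBIC))
E
```

```text
pics
scene {'fov_y': 53.335, 'cx': 255.6925, 'cy': 190.5148, 'R': [[0.1377, 0.9905, 0.0011], [0.6399, -0.0881, -0.7634], [-0.756, 0.1058, -0.6459]], 't': [-0.0198, -0.3827, 1.462]}
top {'fov_y': 42.6196, 'cx': 256.281, 'cy': 195.2609, 'R': [[0.0106, -0.9999, -0.0126], [-0.9966, -0.0095, -0.0821], [0.0819, 0.0134, -0.9965]], 't': [-0.0381, 0.6095, 1.6165]}
{'fov_y': 70.75, 'cx': 254.2281, 'cy': 188.5957, 'mount': [[0.0003, -0.9664, -0.2569, 0.0638], [1.0, 0.0002, 0.0001, -0.0004], [-0.0, -0.2569, 0.9664, -0.117], [0.0, 0.0, 0.0, 1.0]]}
{'time': 0.1, 'joint_positions': array([ 1.20598352e+00,  2.76546004e-01,  1.50602088e+00, -3.37578484e-05,
        1.36070343e+00, -1.20986079e-01]), 'joint_vel': array([-0.00030441, -0.00165214, -0.00274027, -0.00158828, -0.00127904,
       -0.00054667]), 'effort': array([ 6.93318016e-04, -4.17702270e+01, -2.46403313e+01, -2.55737132e-04,
        5.76756138e-03,  1.94893846e-05]), 'tcp_pos': array([0.13866661, 0.55757872, 0.25551234]), 'orientation': array([-1.85732375e-04,  1.21608038e-01,  9.92577846e-01, -8.18171613e-04]), 'wrist_force': array([0.13455188, 0.3273385 , 0.53234058]), 'torque': array([-0.04894607, -0.03946926,  0.00430357]), 'grip_force': 0.0, 'gripper_width': 0.08516983022334422} 0.025
```

View pics/top0b.png

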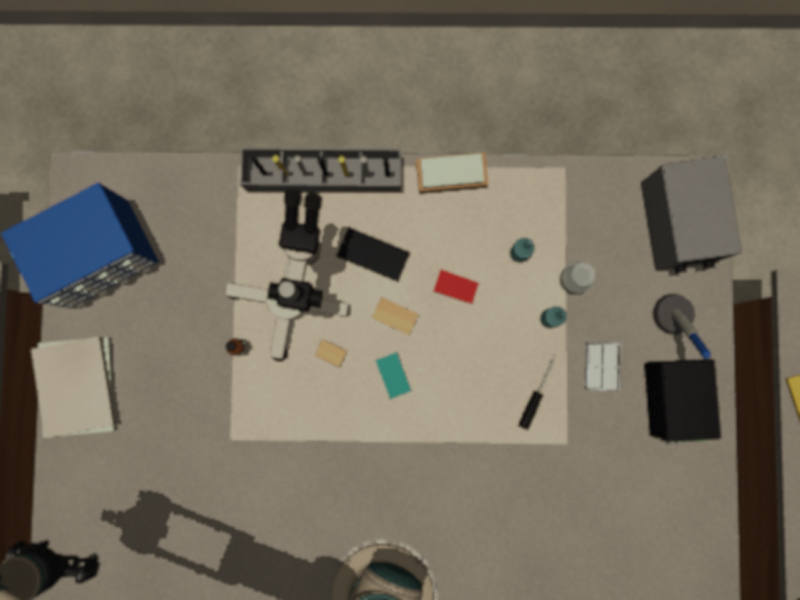

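View pics/scene0.png

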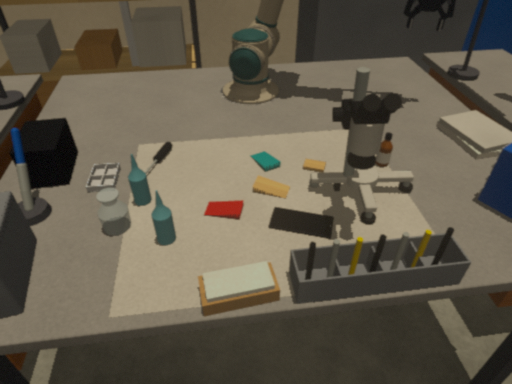

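The wedge candidates in the full-resolution top view are:
- the large beech block at about (253,202)
- the small beech block at about (212,225), which is the spacer by size
- the red block at about (292,183)
- the turquoise block at about (252,240)

I choose the large beech block. The bare short foot is at about (221,197), at the right end of its leg. The other pads are at about (149,186), (178,227) and one hidden under the head. I'll measure roughly first.

```bash
cat > h.py <<'E'
import numpy as np, cv2
from bench import sensors, read_camera, camera_model, r
from scipy.spatial.transform import Rotation as Ro
def shot(n,name=None):
    s=sensors.get_state() 
    im=cv2.cvtColor(read_camera(n),cv2.COLOR_RGB2BGR)
    if name: cv2.imwrite("pics/"+name,im)
    m=camera_model(n)
    if n=="wrist":
        q=np.array(s["orientation"]); Rt=Ro.from_quat(q[[1,2,3,0]]).as_matrix()
        M=m["mount"]; m["Rwc"]=Rt@M[:3,:3]; m["o"]=Rt@M[:3,3]+s["tcp_pos"]
    else: m["Rwc"]=np.array(m["R"]).T; m["o"]=-m["Rwc"]@np.array(m["t"])
    m["f"]=192/np.tan(np.radians(m["fov_y"]/2)); return im,m
def ray(m,uv):
    uv=np.atleast_2d(uv).astype(float)
    d=np.c_[(uv[:,0]-m["cx"])/m["f"],(uv[:,1]-m["cy"])/m["f"],np.ones(len(uv))]
    return d@m["Rwc"].T
def onz(m,uv,z=0.):
    d=ray(m,uv); return m["o"]+d*((z-m["o"][2])/d[:,2])[:,None]
def proj(m,X):
    c=(np.atleast_2d(X)-m["o"])@m["Rwc"]; return np.c_[c[:,0]/c[:,2]*m["f"]+m["cx"],c[:,1]/c[:,2]*m["f"]+m["cy"]]
E
python3 - <<'E'
from h import *
im,m=shot("top")
hsv=cv2.cvtColor(im,cv2.COLOR_BGR2HSV)
for uv in((253,202),(212,225),(180,190)): print(uv,hsv[uv[1],uv[0]])
mask=cv2.inRange(hsv,(10,75,100),(25,255,255)); cs,_=cv2.findContours(mask,0,2)
for c in cs:
    if cv2.contourArea(c)>60:
        (ce,wh,a)=cv2.minAreaRect(c); b=cv2.boxPoints((ce,wh,a)); print(np.round(ce),np.round(wh),a,np.round(onz(m,b,.01)[:,:2],3).tolist())
for n,uv,z in(("short",(221,197),.03),("opp",(149,186),.04),("near",(178,227),.04),("flask",(151,222),.05),("turq",(252,240),.01),("red",(292,183),.01),("phone",(239,162),0)): print(n,np.round(onz(m,uv,z),3))
E
```

```text
(253, 202) [ 19 109 175]
(212, 225) [ 19 111 175]
(180, 190) [19 37 55]
[507. 252.] [27.  8.] 90.0 [[0.473, -0.852], [0.473, -0.879], [0.385, -0.876], [0.384, -0.85]]
[211. 225.] [18. 12.] 26.56505012512207 [[0.503, 0.154], [0.54, 0.136], [0.513, 0.082], [0.477, 0.1]]
[253. 202.] [27. 15.] 24.775142669677734 [[0.584, 0.032], [0.63, 0.011], [0.593, -0.071], [0.547, -0.05]]
[289. 110.] [22. 45.] 85.60128784179688 [[0.937, -0.059], [0.95, -0.214], [0.874, -0.22], [0.86, -0.066]]
short [[0.602 0.085 0.03 ]]
opp [[0.636 0.324 0.04 ]]
near [[0.501 0.225 0.04 ]]
flask [[0.516 0.312 0.05 ]]
turq [[ 0.461 -0.019  0.01 ]]
red [[ 0.654 -0.152  0.01 ]]
phone [[0.725 0.028 0.   ]]
```

Request:
arm_command(
  targets=[
    {"delta_pos": [-29,-41,0],"rotation": [0,0,10],"claw": 0},
    {"delta_pos": [-58,-82,0],"rotation": [0,0,20],"claw": 0},
    {"delta_pos": [-87,-122,0],"rotation": [0,0,30],"claw": 0},
    {"delta_pos": [-116,-163,0],"rotation": [0,0,40],"claw": 0},
    {"delta_pos": [-145,-203,0],"rotation": [0,0,50],"claw": 0},
  ],
)

```text
time: 0.78
tcp_pos: [0.2307, 0.3244, 0.2562]
orientation: [0.0, 0.532, 0.847, 0.0]
wrist_force: [0.6, 0.9, 0.9]
gripper_width: 0.0853
grip_force: 0.0
```

```bash
cat >> h.py <<'E'
def plan(pos,yaw,tilt=0,s=None):
    """tool x horizontal heading yaw(deg), z down, then tilt (deg) about tool y; prints delta in tool mm, rotvec deg"""
    s=s or sensors.get_state(); q=np.array(s["orientation"]); R0=Ro.from_quat(q[[1,2,3,0]])
    c,sn=np.cos(np.radians(yaw)),np.sin(np.radians(yaw))
    R1=Ro.from_matrix(np.array([[c,sn,0],[sn,-c,0],[0,0,-1.]]))*Ro.from_euler('y',tilt,degrees=True)
    print("now",np.round(s["tcp_pos"],4),"t",round(s["time"],2),"tool x yaw",np.round(np.degrees(np.arctan2(*R0.as_matrix()[[1,0],0])),1),"F",np.round(s["wrist_force"],1),"w",round(s["gripper_width"],4))
    print("dpos",np.round(R0.inv().apply(np.array(pos)-s["tcp_pos"])*1e3,1),"rot",np.round((R0.inv()*R1).as_rotvec(degrees=True),1))
E
python3 -c "
from h import *
plan((.57,-.05,.25),82)"
```

```text
now [0.2307 0.3244 0.2562] t 0.78 tool x yaw 115.7 F [0.6 0.9 0.9] w 0.0853
dpos [-484.6  143.     6.3] rot [ 0.   0.  33.7]
```

Request:
arm_command(
  targets=[
    {"delta_pos": [-50,8,0],"rotation": [0,0,7],"claw": 0},
    {"delta_pos": [-100,20,0],"rotation": [0,0,14],"claw": 0},
    {"delta_pos": [-155,35,0],"rotation": [0,0,21],"claw": 0},
    {"delta_pos": [-210,50,0],"rotation": [0,0,28],"claw": 0},
    {"delta_pos": [-265,65,0],"rotation": [0,0,34],"claw": 0},
  ],
)

```text
time: 1.4
tcp_pos: [0.4061, 0.1149, 0.2564]
orientation: [-0.0, 0.756, 0.655, 0.0]
wrist_force: [0.2, 0.5, 0.3]
gripper_width: 0.0852
grip_force: 0.0
```

```bash
python3 -c "
from h import *
plan((.57,-.05,.25),82)"
```

```text
now [0.4061 0.1149 0.2564] t 1.4 tool x yaw 81.8 F [0.2 0.5 0.3] w 0.0852
dpos [-139.8  185.7    6.4] rot [ 0.  -0.  -0.2]
```

Request:
arm_command(
  targets=[
    {"delta_pos": [-33,37,0],"rotation": [0,0,0],"claw": 0.7},
    {"delta_pos": [-67,77,0],"rotation": [0,0,0],"claw": 0.7},
    {"delta_pos": [-101,117,0],"rotation": [0,0,0],"claw": 0.7},
    {"delta_pos": [-130,160,0],"rotation": [0,0,0],"claw": 0.7},
    {"delta_pos": [-140,185,6],"rotation": [0,0,0],"claw": 0.7},
  ],
)

```text
time: 2.02
tcp_pos: [0.5709, -0.0503, 0.25]
orientation: [0.001, 0.755, 0.655, 0.0]
wrist_force: [-0.1, 0.7, -0.7]
gripper_width: 0.0256
grip_force: 0.0
```

```bash
python3 - <<'E'
from h import *
plan((.57,-.05,.25),82)
im,m=shot("wrist","w1.png"); cv2.imwrite("pics/w1b.png",cv2.resize(im,(800,600)))
print(m["o"])
np.save("w1.npy",np.c_[m["Rwc"],m["o"]])
E
```

```text
now [ 0.5709 -0.0503  0.25  ] t 2.02 tool x yaw 81.9 F [-0.1  0.7 -0.7] w 0.0256
dpos [ 0.2 -1.   0. ] rot [ 0.1  0.  -0.1]
[0.58126548 0.01365134 0.36701738]
```

View pics/w1b.png

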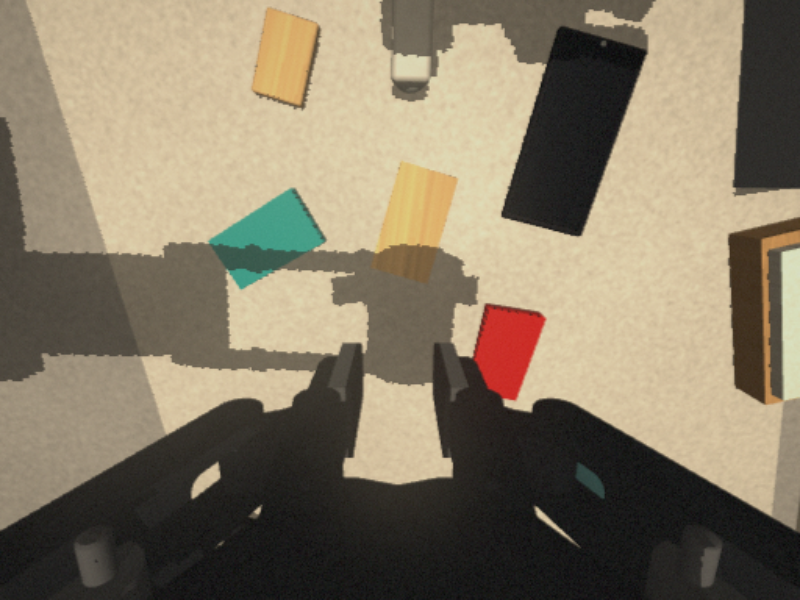

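The view shows the wedge with its thin edge from (402,162) to (457,178) and its rear edge from (374,267) to (428,283). The leg's end face spans x 391–431 and y 57–80, with the steel dome below it at (411,88).

```bash
cat > meas.py <<'E'
from h import *
def wedge(im,m,save=None):
    hsv=cv2.cvtColor(im,cv2.COLOR_BGR2HSV)
    mask=cv2.inRange(hsv,(14,95,60),(24,255,255)); mask=cv2.morphologyEx(mask,cv2.MORPH_OPEN,np.ones((3,3)))
    out=[]
    for c in cv2.findContours(mask,0,2)[0]:
        if cv2.contourArea(c)>600: out.append((cv2.contourArea(c),cv2.minAreaRect(c),c))
    return out,mask
E
python3 - <<'E'
from meas import *
im=cv2.imread("pics/w1.png"); m=camera_model("wrist"); a=np.load("w1.npy"); m["Rwc"]=a[:,:3]; m["o"]=a[:,3]; m["f"]=192/np.tan(np.radians(m["fov_y"]/2))
for A,rc,c in wedge(im,m)[0]: print(A,np.round(cv2.boxPoints(rc)*1.5625).tolist())
k=1/1.5625
th=onz(m,np.array([(402,162),(457,178)])*k,.002); re=onz(m,np.array([(374,267),(428,283)])*k,.02);re0=onz(m,np.array([(374,267),(428,283)])*k,.0)
print(th,re,re0,sep="\n")
print("width",np.linalg.norm(th[1]-th[0]),np.linalg.norm(re[1]-re[0]))
print("len",np.linalg.norm((th.mean(0)-re.mean(0))[:2]),np.linalg.norm((th.mean(0)-re0.mean(0))[:2]))
t=th.mean(0);
for p in(re,re0):
    d=(t-p.mean(0))[:2]; print("yaw",np.degrees(np.arctan2(d[1],d[0])),"thin",t)
e=(th[1]-th[0])[:2]; print("yaw by edge",np.degrees(np.arctan2(e[1],e[0]))+90)
for z,v in((.045,57),(.027,80)): print("leg end",onz(m,np.array([(391,v),(431,v)])*k,z))
print("dome",onz(m,np.array((411,96))*k,.017))
E
```

```text
2657.5 [[730.0, 219.0], [798.0, 219.0], [798.0, 403.0], [730.0, 403.0]]
2596.0 [[370.0, 267.0], [400.0, 160.0], [458.0, 177.0], [427.0, 283.0]]
1850.5 [[249.0, 96.0], [266.0, 7.0], [321.0, 18.0], [303.0, 107.0]]
[[0.58722103 0.02855808 0.002     ]
 [0.6308096  0.00951063 0.002     ]]
[[ 0.55221595 -0.0518654   0.02      ]
 [ 0.59520935 -0.07184891  0.02      ]]
[[ 0.55054171 -0.05564139  0.        ]
 [ 0.59601299 -0.07677663  0.        ]]
width 0.047568574609774 0.04741068315054121
len 0.0882593603596184 0.09243177947590317
yaw 66.42258626458212 thin [0.60901532 0.01903436 0.002     ]
yaw 67.25431386056943 thin [0.60901532 0.01903436 0.002     ]
yaw by edge 66.39551846725506
leg end [[0.58852915 0.09596159 0.045     ]
 [0.61568303 0.09209911 0.045     ]]
leg end [[0.58674226 0.08554671 0.027     ]
 [0.6157818  0.08141649 0.027     ]]
dome [[0.60038014 0.07452733 0.017     ]]
```

```bash
python3 -c "
from h import *
plan((.5595,-.096,.1),66.5,15)
plan((.5595,-.096,.033),66.5,15)"
```

```text
now [ 0.5732 -0.0514  0.2486] t 2.08 tool x yaw 81.9 F [ 2.6 -0.9 -0.3] w 0.0261
dpos [-45.9  -7.6 148.6] rot [-1.9 15.  15.3]
now [ 0.5732 -0.0514  0.2486] t 2.08 tool x yaw 81.9 F [ 2.6 -0.9 -0.3] w 0.0261
dpos [-45.8  -7.8 215.6] rot [-1.9 15.  15.3]
```

Request:
arm_command(
  targets=[
    {"delta_pos": [-20,-3,30],"rotation": [-0.5,4,4],"claw": 0.7},
    {"delta_pos": [-44,-6,65],"rotation": [-1,8,8],"claw": 0.7},
    {"delta_pos": [-46,-7,105],"rotation": [-1.5,12,12],"claw": 0.7},
    {"delta_pos": [-46,-7,140],"rotation": [-1.9,15,15.3],"claw": 0.7},
    {"delta_pos": [-46,-7,148],"rotation": [-1.9,15,15.3],"claw": 0.7},
  ],
)

```text
time: 2.7
tcp_pos: [0.5534, -0.0922, 0.0999]
orientation: [-0.075, 0.829, 0.544, 0.107]
wrist_force: [-0.2, 0.2, -0.2]
gripper_width: 0.0254
grip_force: 0.0
```

```bash
python3 - <<'E'
from meas import *
im,m=shot("wrist","w2.png")
for A,rc,c in wedge(im,m)[0]: print(A,np.round(cv2.boxPoints(rc)).tolist())
plan((.5595,-.096,.033),66.5,15)
E
```

```text
6420.5 [[228.0, 185.0], [230.0, 79.0], [294.0, 80.0], [291.0, 186.0]]
2945.0 [[78.0, 0.0], [131.0, 0.0], [131.0, 58.0], [78.0, 58.0]]
now [ 0.5543 -0.0921  0.1004] t 2.75 tool x yaw 66.6 F [-0.2  0.  -0. ] w 0.025
dpos [-18.9   6.7  64.7] rot [-0.4 -0.1  0.1]
```

View pics/w2.png

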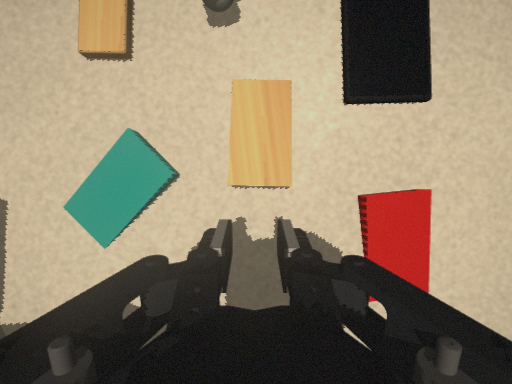

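The close crop confirms the wedge: plain beech, rows 79–186, columns 228–293, almost square to the jaw, with the thin edge pointing at the dome at (218,3). I'll compute its pose and the offset from the tool.

```bash
cat >> meas.py <<'E'
def pose(im,m,center_uv=None):
    """wedge pose from its thin edge (z 2mm) and rear edge; corners from minAreaRect of largest upper beech blob"""
    A,rc,c=max(wedge(im,m)[0],key=lambda t:t[0]); p=cv2.approxPolyDP(c,6,True)[:,0] ; 
    b=cv2.boxPoints(rc); b=b[np.argsort(b[:,1])]; th=onz(m,b[:2],.002); r2=onz(m,b[2:],.02); r0=onz(m,b[2:],0)
    # rear bottom visible only if camera is behind the rear face
    t=th.mean(0)[:2]; 
    for n,q in(("top",r2),("bot",r0)):
        d=t-q.mean(0)[:2]; print(n,"len",np.round(np.linalg.norm(d)*1e3,1),"yaw",np.round(np.degrees(np.arctan2(d[1],d[0])),1),"w",np.round([np.linalg.norm(q[1]-q[0])*1e3,np.linalg.norm(th[1]-th[0])*1e3],1),"rear",np.round(q.mean(0)[:2],4))
    print("poly",p.tolist(),"thin",np.round(t,4)); return t,r2.mean(0)[:2]
FOOT=np.array([.6025,.092]); YAW=82.
def rel(p):
    c,s=np.cos(np.radians(YAW)),np.sin(np.radians(YAW)); d=np.asarray(p)[:2]-FOOT
    return np.round([d@[c,s]*1e3,d@[-s,c]*1e3],1)
E
python3 - <<'E'
from meas import *
im,m=shot("wrist")
t,q=pose(im,m); print("rel foot thin,rear (along,left)",rel(t),rel(q))
s=sensors.get_state(); R0=Ro.from_quat(np.array(s["orientation"])[[1,2,3,0]])
for n,p in(("thin",np.r_[t,.002]),("rear",np.r_[q,.02]),("rear0",np.r_[q,0.])): print(n,np.round(R0.inv().apply(p-s["tcp_pos"])*1e3,1))
print("dome outer at", onz(m,(219,11),.02))
E
```

```text
top len 89.7 yaw 66.6 w [49.  53.2] rear [ 0.5716 -0.0619]
bot len 89.5 yaw 66.7 w [53.7 53.2] rear [ 0.5718 -0.0618]
poly [[232, 80], [227, 185], [290, 186], [289, 81]] thin [0.6073 0.0204]
rel foot thin,rear (along,left) [-70.2 -14.7] [-156.7    9.2]
thin [ 93.7   3.5 128.7]
rear [11.7  3.2 88. ]
rear0 [  6.5   3.3 107.3]
dome outer at [[0.59736081 0.0754768  0.02      ]]
```

Request:
arm_command(
  targets=[
    {"delta_pos": [-6,3,20],"rotation": [0,0,0],"claw": 0.7},
    {"delta_pos": [-12,3,44],"rotation": [0,0,0],"claw": 0.7},
    {"delta_pos": [-17,3,62],"rotation": [0,0,0],"claw": 0.7},
    {"delta_pos": [-18,3,67],"rotation": [0,0,0],"claw": 0.7},
    {"delta_pos": [-18,3,67],"rotation": [0,0,0],"claw": 0.7},
  ],
)

```text
time: 3.42
tcp_pos: [0.5594, -0.0933, 0.034]
orientation: [-0.072, 0.828, 0.545, 0.11]
wrist_force: [0.2, 0.2, 0.2]
gripper_width: 0.0257
grip_force: 0.0
```

```bash
python3 - <<'E'
from meas import *
im,m=shot("wrist","w3.png")
t,q=pose(im,m); print(rel(t),rel(q))
plan((.5595,-.096,.03),66.5,15)
E
```

```text
top len 89.8 yaw 65.6 w [49.5 55.8] rear [ 0.5714 -0.062 ]
bot len 89.7 yaw 65.4 w [56.4 55.8] rear [ 0.5711 -0.0617]
poly [[213, 37], [203, 185], [295, 187], [295, 40]] thin [0.6085 0.0198]
[-70.7 -16. ] [-156.8    9.4]
now [ 0.5594 -0.0935  0.0342] t 3.48 tool x yaw 66.7 F [ 0.3 -1.   0.5] w 0.0251
dpos [-3.3  1.   3.4] rot [-0.  -0.1  0.2]
```

View pics/w3.png

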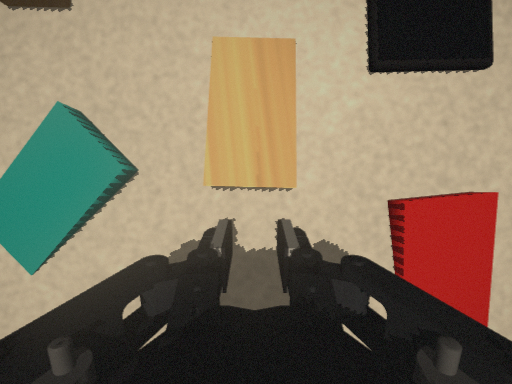

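```bash
cat >> meas.py <<'E'
FOOT=np.array([.601,.091])
def rows(wps,g=16.5,z=.031,tilt=15,s=None):
    """wps: (along, left, yaw) of the wedge centre wished; prints rows in tool axes"""
    s=s or sensors.get_state(); R0=Ro.from_quat(np.array(s["orientation"])[[1,2,3,0]])
    cs=lambda a:np.array([np.cos(np.radians(a)),np.sin(np.radians(a))])
    for a,l,y in wps:
        C=FOOT+(a*cs(YAW)+l*cs(YAW+90))*1e-3; p=np.r_[C-(45+g)*1e-3*cs(y),z]
        c,sn=cs(y); R1=Ro.from_matrix(np.array([[c,sn,0],[sn,-c,0],[0,0,-1.]]))*Ro.from_euler('y',tilt,degrees=True)
        print((a,l,y),np.round(R0.inv().apply(p-s["tcp_pos"])*1e3,1),np.round((R0.inv()*R1).as_rotvec(degrees=True),1))
E
python3 - <<'E'
from meas import *
rows([(-126,-8,66.5),(-119,-6,66.5),(-112,-4.2,66.5),(-107,-4.2,69),(-102,-4.2,71.5)])
E
```

```text
(-126, -8, 66.5) [4.  5.9 4.4] [-0.  -0.1  0.2]
(-119, -6, 66.5) [10.   2.2  6. ] [-0.  -0.1  0.2]
(-112, -4.2, 66.5) [16.1 -1.4  7.6] [-0.  -0.1  0.2]
(-107, -4.2, 69) [20.8 -0.1  8.9] [ 0.6 -0.1 -2.2]
(-102, -4.2, 71.5) [25.6  1.3 10.2] [ 1.3 -0.1 -4.6]
```

Request:
arm_command(
  targets=[
    {"delta_pos": [5,-1,4.5],"rotation": [0,0,0],"claw": 0.7},
    {"delta_pos": [11,-1.4,6.2],"rotation": [0,0,0],"claw": 0.7},
    {"delta_pos": [16,-1.4,7.6],"rotation": [0,0,0],"claw": 0.7},
    {"delta_pos": [21,-0.1,8.9],"rotation": [0.6,0,-2.2],"claw": 0.7},
    {"delta_pos": [25.5,1.3,10.2],"rotation": [1.3,0,-4.6],"claw": 0.7},
  ],
)

```text
time: 4.1
tcp_pos: [0.5708, -0.0688, 0.0298]
orientation: [-0.078, 0.804, 0.58, 0.106]
wrist_force: [-0.4, -0.7, 1.0]
gripper_width: 0.0257
grip_force: 0.3
```

```bash
python3 - <<'E'
from meas import *
im,m=shot("wrist","w4.png")
t,q=pose(im,m); print(rel(t),rel(q))
plan((.5595,-.096,.03),66.5,15)
rows([(-102,-4,71.5),(-97,-4,74),(-92,-3.5,76.5),(-87,-3,79),(-82,-3,82),(-77,-2.5,82)])
E
```

```text
top len 90.1 yaw 71.7 w [49.1 55.5] rear [ 0.5765 -0.0543]
bot len 92.5 yaw 71.6 w [56.1 55.5] rear [ 0.5756 -0.0565]
poly [[212, 64], [206, 219], [301, 220], [296, 64]] thin [0.6048 0.0313]
[-58.6 -12.1] [-147.3    4. ]
now [ 0.5716 -0.0687  0.0298] t 4.15 tool x yaw 71.6 F [ 0.1  0.2 -0.1] w 0.0259
dpos [-28.7  -2.9  -7.9] rot [-1.4 -0.1  4.9]
(-102, -4, 71.5) [ 0.  -0.3 -1.2] [-0.2 -0.1  0.1]
(-97, -4, 74) [4.8 1.5 0.1] [ 0.5 -0.1 -2.3]
(-92, -3.5, 76.5) [9.6 2.8 1.4] [ 1.1 -0.1 -4.7]
(-87, -3, 79) [14.6  4.1  2.7] [ 1.8 -0.1 -7.1]
(-82, -3, 82) [19.8  6.4  4.1] [  2.6  -0.1 -10. ]
(-77, -2.5, 82) [24.5  5.   5.4] [  2.6  -0.1 -10. ]
```

Request:
arm_command(
  targets=[
    {"delta_pos": [5,1.5,1.0],"rotation": [0.5,0,-2.3],"claw": 0.7},
    {"delta_pos": [9.6,2.8,2.3],"rotation": [1.1,0,-4.7],"claw": 0.7},
    {"delta_pos": [14.6,4.1,3.6],"rotation": [1.8,0,-7.1],"claw": 0.7},
    {"delta_pos": [19.8,6.4,5.0],"rotation": [2.6,0,-10],"claw": 0.7},
    {"delta_pos": [22,5.6,5.6],"rotation": [2.6,0,-10],"claw": 0.7},
  ],
)

```text
time: 4.78
tcp_pos: [0.5836, -0.0491, 0.0299]
orientation: [-0.086, 0.749, 0.649, 0.099]
wrist_force: [0.0, -0.8, 0.9]
gripper_width: 0.0258
grip_force: 0.2
```

```bash
python3 - <<'E'
from meas import *
im,m=shot("wrist","w5.png")
t,q=pose(im,m); print(rel(t),rel(q))
plan((.5595,-.096,.03),82,15)
rows([(-82,-3,82),(-77,-2.5,82),(-72,-2,82),(-67,-1.5,82),(-62,-1,82)])
E
```

```text
top len 89.7 yaw 81.9 w [49.1 55.5] rear [ 0.5866 -0.0334]
bot len 92.0 yaw 81.8 w [56.2 55.5] rear [ 0.5862 -0.0356]
poly [[212, 64], [206, 219], [301, 220], [296, 64]] thin [0.5992 0.0554]
[-35.5  -3.2] [-125.2   -3.1]
now [ 0.5831 -0.0487  0.03  ] t 4.83 tool x yaw 81.8 F [-0.4  1.1  0.5] w 0.0251
dpos [-48.4 -16.6 -13.1] rot [-0.  -0.1 -0.2]
(-82, -3, 82) [-2.3  1.3 -1.7] [-0.  -0.1 -0.2]
(-77, -2.5, 82) [ 2.5  0.8 -0.4] [-0.  -0.1 -0.2]
(-72, -2, 82) [7.4 0.2 0.9] [-0.  -0.1 -0.2]
(-67, -1.5, 82) [12.2 -0.3  2.2] [-0.  -0.1 -0.2]
(-62, -1, 82) [17.  -0.8  3.5] [-0.  -0.1 -0.2]
```

View pics/w5.png

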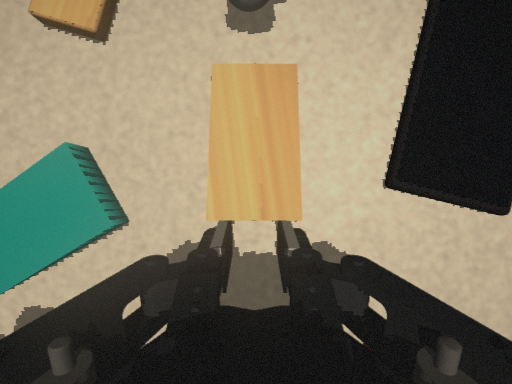

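Wedge square at yaw 82°, rows 64–220, centre column 255. The dome is at (249,11), so the wedge is about 3 mm right of the foot line. I'll drift left while advancing.

Request:
arm_command(
  targets=[
    {"delta_pos": [4.8,-0.6,1.3],"rotation": [0,0,0],"claw": 0.7},
    {"delta_pos": [9.7,-1.2,2.6],"rotation": [0,0,0],"claw": 0.7},
    {"delta_pos": [14.5,-1.8,3.9],"rotation": [0,0,0],"claw": 0.7},
    {"delta_pos": [19.3,-2.4,5.2],"rotation": [0,0,0],"claw": 0.7},
    {"delta_pos": [24.1,-3,6.5],"rotation": [0,0,0],"claw": 0.7},
  ],
)

```text
time: 5.45
tcp_pos: [0.5835, -0.0237, 0.03]
orientation: [-0.087, 0.749, 0.649, 0.099]
wrist_force: [0.6, 0.5, 0.2]
gripper_width: 0.0256
grip_force: 0.1
```

```bash
python3 - <<'E'
from meas import *
im,m=shot("wrist","w6.png")
t,q=pose(im,m); print(rel(t),rel(q))
plan((.5595,-.096,.03),82,15)
rows([(-62,-1,82),(-52,-0.5,82)])
im,m=shot("top","t6.png"); im,m=shot("scene","s6.png")
E
```

```text
top len 89.7 yaw 81.8 w [49.2 55.6] rear [ 0.587  -0.0087]
bot len 92.0 yaw 81.8 w [56.2 55.6] rear [ 0.5866 -0.011 ]
poly [[212, 64], [207, 220], [302, 220], [297, 64]] thin [0.5997 0.0801]
[-11.   -0.3] [-100.7    0. ]
now [ 0.5833 -0.0231  0.0301] t 5.5 tool x yaw 81.8 F [-0.6  0.5 -0.6] w 0.0255
dpos [-72.9 -13.1 -19.7] rot [-0.1 -0.1 -0.2]
(-62, -1, 82) [-7.5  2.7 -3. ] [-0.1 -0.1 -0.2]
(-52, -0.5, 82) [ 2.2  2.1 -0.4] [-0.1 -0.1 -0.2]
```

View pics/w6.png

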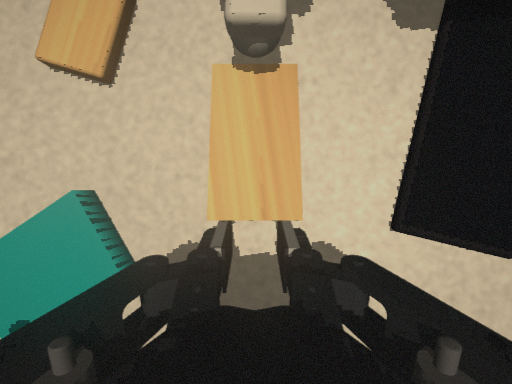

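Dome at (257,40), centred over the wedge (columns 212–298), with the thin edge at row 64 just short of it. I'll go straight in.

Request:
arm_command(
  targets=[
    {"delta_pos": [4.8,0,1.3],"rotation": [0,0,0],"claw": 0.7},
    {"delta_pos": [9.7,0,2.6],"rotation": [0,0,0],"claw": 0.7},
    {"delta_pos": [14.5,0,3.9],"rotation": [0,0,0],"claw": 0.7},
    {"delta_pos": [19.3,0,5.2],"rotation": [0,0,0],"claw": 0.7},
    {"delta_pos": [24.1,0,6.5],"rotation": [0,0,0],"claw": 0.7},
  ],
)

```text
time: 6.22
tcp_pos: [0.5871, 0.001, 0.03]
orientation: [-0.087, 0.749, 0.649, 0.099]
wrist_force: [0.2, -0.6, 0.2]
gripper_width: 0.0255
grip_force: 0.1
```

Request:
arm_command(
  targets=[
    {"delta_pos": [2.9,0,0.8],"rotation": [0,0,0],"claw": 0.7},
    {"delta_pos": [5.8,0,1.6],"rotation": [0,0,0],"claw": 0.7},
    {"delta_pos": [8.7,0,2.3],"rotation": [0,0,0],"claw": 0.7},
    {"delta_pos": [11.6,0,3.1],"rotation": [0,0,0],"claw": 0.7},
    {"delta_pos": [14.5,0,3.9],"rotation": [0,0,0],"claw": 0.7},
  ],
)

```text
time: 6.85
tcp_pos: [0.5895, 0.0123, 0.03]
orientation: [-0.084, 0.749, 0.65, 0.097]
wrist_force: [-3.3, -11.9, 2.0]
gripper_width: 0.0258
grip_force: 6.0
```

```bash
python3 - <<'E'
from meas import *
plan((.5595,-.096,.03),82,15)
s=sensors.get_state(); print(rel(s["tcp_pos"]))
im,m=shot("wrist","w7.png"); shot("scene","s7.png")
t,q=pose(im,m); print(rel(t),rel(q))
E
```

```text
now [0.5895 0.0123 0.03  ] t 6.85 tool x yaw 81.9 F [ -3.3 -11.9   2. ] w 0.0258
dpos [-107.7  -14.4  -28.4] rot [ 0.1  0.2 -0.1]
[-79.6   0.5]
top len 89.8 yaw 82.0 w [49.1 55.3] rear [0.5923 0.0268]
bot len 92.3 yaw 81.9 w [56.2 55.3] rear [0.5919 0.0243]
poly [[211, 64], [206, 221], [301, 220], [295, 64], [287, 64], [281, 109], [255, 126], [226, 108], [222, 64]] thin [0.6049 0.1158]
[25.1 -0.4] [-64.7  -0.3]
```

Request:
arm_command(
  targets=[
    {"delta_pos": [2.9,0,0.8],"rotation": [0,0,0],"claw": 0.7},
    {"delta_pos": [5.8,0,1.6],"rotation": [0,0,0],"claw": 0.7},
    {"delta_pos": [8.7,0,2.3],"rotation": [0,0,0],"claw": 0.7},
    {"delta_pos": [11.6,0,3.1],"rotation": [0,0,0],"claw": 0.7},
    {"delta_pos": [14.5,0,3.9],"rotation": [0,0,0],"claw": 0.7},
  ],
)

```text
time: 7.58
tcp_pos: [0.5921, 0.0274, 0.0301]
orientation: [-0.084, 0.749, 0.65, 0.098]
wrist_force: [-1.3, -9.2, 2.2]
gripper_width: 0.0258
grip_force: 4.7
```

```bash
python3 - <<'E'
from meas import *
plan((.5595,-.096,.03),82,15)
s=sensors.get_state(); print(rel(s["tcp_pos"]))
im,m=shot("wrist","w8.png"); shot("scene","s8.png")
t,q=pose(im,m); print(rel(t),rel(q))
E
```

```text
now [0.5921 0.0274 0.0301] t 7.58 tool x yaw 81.9 F [-1.3 -9.2  2.2] w 0.0258
dpos [-122.6  -14.7  -32.4] rot [ 0.1  0.2 -0.1]
[-64.2  -0. ]
top len 89.4 yaw 81.9 w [49.1 55.4] rear [0.5951 0.0425]
bot len 91.8 yaw 81.8 w [56.2 55.4] rear [0.5947 0.0401]
poly [[212, 64], [206, 220], [301, 220], [296, 64], [287, 64], [283, 135], [259, 153], [239, 150], [221, 133], [220, 64]] thin [0.6077 0.131 ]
[40.5 -1.1] [-48.9  -0.9]
```

Request:
arm_command(
  targets=[
    {"delta_pos": [1,0,0.3],"rotation": [0,0,0],"claw": 0.7},
    {"delta_pos": [2,0,0.5],"rotation": [0,0,0],"claw": 0.7},
    {"delta_pos": [2.9,0,0.8],"rotation": [0,0,0],"claw": 0.7},
    {"delta_pos": [3.9,0,1.0],"rotation": [0,0,0],"claw": 0.7},
    {"delta_pos": [4.8,0,1.3],"rotation": [0,0,0],"claw": 0.7},
  ],
)

```text
time: 8.3
tcp_pos: [0.5928, 0.0326, 0.0301]
orientation: [-0.084, 0.749, 0.649, 0.098]
wrist_force: [-1.0, -8.4, 1.4]
gripper_width: 0.0256
grip_force: 4.4
```

Request:
arm_command(
  targets=[
    {"delta_pos": [0.5,0,0.1],"rotation": [0,0,0],"claw": 0.7},
    {"delta_pos": [1,0,0.3],"rotation": [0,0,0],"claw": 0.7},
    {"delta_pos": [1.5,0,0.4],"rotation": [0,0,0],"claw": 0.7},
    {"delta_pos": [2,0,0.5],"rotation": [0,0,0],"claw": 0.7},
  ],
)

```text
time: 8.8
tcp_pos: [0.593, 0.0347, 0.03]
orientation: [-0.084, 0.749, 0.649, 0.098]
wrist_force: [-1.2, -8.6, 0.9]
gripper_width: 0.0256
grip_force: 4.1
```

```bash
python3 - <<'E'
from meas import *
s=sensors.get_state(); print(s["time"],rel(s["tcp_pos"]),s["wrist_force"])
im,m=shot("wrist","w9.png"); shot("scene","s9.png")
t,q=pose(im,m); print(rel(t),rel(q))
# scope top drift in the scene view between pictures (column top region)
g=[cv2.cvtColor(cv2.imread(f"pics/{n}.png"),cv2.COLOR_BGR2GRAY)[55:160,320:410].astype(np.float32) for n in("s6","s7","s8","s9")]
w=cv2.createHanningWindow(g[0].shape[::-1],cv2.CV_32F)
for a in g[1:]: print(cv2.phaseCorrelate(g[0],a,w))
E
```

```text
8.8 [-56.9   0.1] [-1.22584468 -8.58611642  0.88357413]
top len 61.4 yaw 76.7 w [41.7 47. ] rear [0.505  0.0866]
bot len 63.2 yaw 64.2 w [47.6 47. ] rear [0.4916 0.0895]
poly [[62, 62], [32, 163], [107, 183], [135, 91], [126, 80]] thin [0.5192 0.1464]
[43.5 88.7] [-17.7  94.4]
((0.4973406803730711, -0.03186178035731757), 0.8999898557309751)
((4.239939910964139, -0.3183376698899636), 0.6602284415759176)
((7.48094356870628, -0.8410938000098511), 0.3537133083421998)
```

Request:
arm_command(
  targets=[
    {"delta_pos": [0.5,0,0.1],"rotation": [0,0,0],"claw": 0.7},
    {"delta_pos": [1,0,0.3],"rotation": [0,0,0],"claw": 0.7},
    {"delta_pos": [1.5,0,0.4],"rotation": [0,0,0],"claw": 0.7},
    {"delta_pos": [2,0,0.5],"rotation": [0,0,0],"claw": 0.7},
  ],
)

```text
time: 9.4
tcp_pos: [0.5932, 0.0365, 0.0301]
orientation: [-0.084, 0.749, 0.65, 0.098]
wrist_force: [-1.2, -9.7, 0.8]
gripper_width: 0.0258
grip_force: 4.9
```

Request:
arm_command(
  targets=[
    {"delta_pos": [0.5,0,0.1],"rotation": [0,0,0],"claw": 0.7},
    {"delta_pos": [1,0,0.3],"rotation": [0,0,0],"claw": 0.7},
  ],
)

```text
time: 9.65
tcp_pos: [0.5934, 0.0368, 0.03]
orientation: [-0.084, 0.749, 0.65, 0.098]
wrist_force: [-3.3, -12.4, 2.1]
gripper_width: 0.0257
grip_force: 6.4
```

Request:
arm_command(
  targets=[
    {"delta_pos": [0.5,0,0.1],"rotation": [0,0,0],"claw": 0.7},
    {"delta_pos": [1,0,0.3],"rotation": [0,0,0],"claw": 0.7},
  ],
)

```text
time: 9.9
tcp_pos: [0.5935, 0.037, 0.0301]
orientation: [-0.083, 0.749, 0.65, 0.097]
wrist_force: [-3.2, -14.8, 3.4]
gripper_width: 0.0255
grip_force: 7.6
```

Request:
arm_command(
  targets=[
    {"delta_pos": [0.5,0,0.1],"rotation": [0,0,0],"claw": 0.7},
    {"delta_pos": [1,0,0.3],"rotation": [0,0,0],"claw": 0.7},
  ],
)

```text
time: 10.15
tcp_pos: [0.5936, 0.0373, 0.0301]
orientation: [-0.083, 0.749, 0.65, 0.097]
wrist_force: [-4.7, -18.3, 4.3]
gripper_width: 0.026
grip_force: 9.1
```

```bash
python3 - <<'E'
from meas import *
s=sensors.get_state(); print(s["time"],rel(s["tcp_pos"]),s["wrist_force"])
im,m=shot("wrist","w10.png"); shot("scene","s10.png")
a=[cv2.resize(cv2.imread(f"pics/{n}.png")[50:230,290:440],None,fx=2.6,fy=2.6,interpolation=cv2.INTER_CUBIC) for n in("scene0","s10")]
cv2.imwrite("pics/cmp.png",np.hstack(a))
E
```

```text
10.15 [-54.3  -0.1] [ -4.69360354 -18.29826162   4.34485044]
```

View pics/cmp.png

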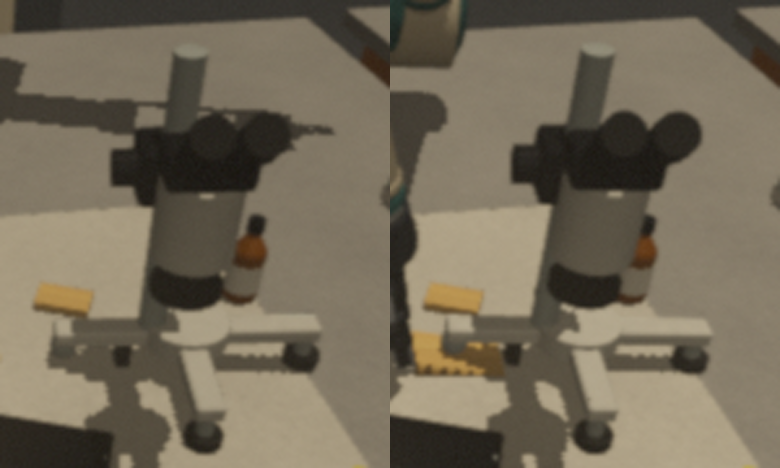

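The column top has shifted by about 6.5 px of the 6.8 px expected for full level. The force is rising steeply, so the microscope is level and seated. I'll back straight off, then go up.

Request:
arm_command(
  targets=[
    {"delta_pos": [-3,0,-0.8],"rotation": [0,0,0],"claw": 0.7},
    {"delta_pos": [-8,0,-2.1],"rotation": [0,0,0],"claw": 0.7},
    {"delta_pos": [-18,0,-4.8],"rotation": [0,0,0],"claw": 0.7},
    {"delta_pos": [-29,0,-7.8],"rotation": [0,0,0],"claw": 0.7},
    {"delta_pos": [-40,0,-10.7],"rotation": [0,0,0],"claw": 0.7},
  ],
)

```text
time: 10.88
tcp_pos: [0.587, 0.0008, 0.0299]
orientation: [-0.087, 0.749, 0.649, 0.099]
wrist_force: [-1.2, 0.4, -1.1]
gripper_width: 0.0257
grip_force: 0.0
```

Request:
arm_command(
  targets=[
    {"delta_pos": [-2,0,-25],"rotation": [0,0,0],"claw": 0.7},
    {"delta_pos": [2,0,-55],"rotation": [0,0,0],"claw": 0.7},
    {"delta_pos": [8,0,-90],"rotation": [0,0,0],"claw": 0.7},
    {"delta_pos": [12,0,-115],"rotation": [0,0,0],"claw": 0.7},
    {"delta_pos": [12,0,-120],"rotation": [0,0,0],"claw": 0.7},
  ],
)

```text
time: 11.5
tcp_pos: [0.5855, -0.0189, 0.1506]
orientation: [-0.085, 0.75, 0.649, 0.1]
wrist_force: [1.4, 0.5, -0.8]
gripper_width: 0.0254
grip_force: 0.0
```

```bash
python3 - <<'E'
from meas import *
plan((.58,-.04,.15),82,15)
im,m=shot("wrist","w11.png"); shot("scene","s11.png")
for A,rc,c in wedge(im,m)[0]: print(A,np.round(cv2.boxPoints(rc)).tolist())
a=[cv2.imread(f"pics/{n}.png") for n in("s10","s11")]
g=[cv2.cvtColor(x,cv2.COLOR_BGR2GRAY)[60:135,338:405].astype(np.float32) for x in [cv2.imread("pics/scene0.png")]+a]
w=cv2.createHanningWindow(g[0].shape[::-1],cv2.CV_32F)
print(cv2.phaseCorrelate(g[0],g[1],w),cv2.phaseCorrelate(g[1],g[2],w))
cv2.imwrite("pics/cmp2.png",np.hstack([im[:300,100:440],cv2.resize(a[1][50:230,270:440],None,fx=1.667,fy=1.667)]))
E
```

```text
now [ 0.5855 -0.0189  0.1506] t 11.5 tool x yaw 81.8 F [ 1.4  0.5 -0.8] w 0.0254
dpos [-21.   -2.4  -5. ] rot [ 0.2 -0.1 -0.2]
2416.0 [[130.0, 122.0], [147.0, 64.0], [188.0, 76.0], [170.0, 134.0]]
2454.0 [[228.0, 64.0], [279.0, 64.0], [279.0, 150.0], [228.0, 150.0]]
((7.693245563184899, -0.8127797189971133), 0.7035249102557147) ((0.03554444130699608, 0.4954835567067022), 0.9217045953538683)
```

View pics/cmp2.png

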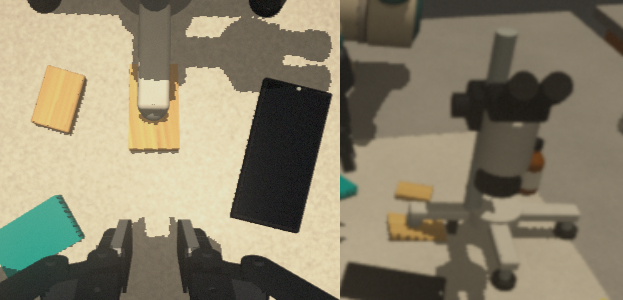

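```bash
python3 -c "
from bench import r
print(r.finish_job())"
```

```text
the job is handed in; nothing more can be done
None
```

The wedge is seated thin edge first under the short foot and the hand is withdrawn clear. The camera shows the microscope upright, and resistance rose steeply at the end of the push. The job is handed in after about 12 s of robot time, though no verdict came back.

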